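# Start the levelling screw of a pool-table leg

## Task

The handwheel screw on the upturned pool-table leg is sitting crossed on its brass boss. Take the handwheel by its red spinner knob and turn it backward (anticlockwise seen from above) until you feel it drop into the thread, then turn it forward (clockwise) one full turn. Finish with the gripper still holding the red knob, keeping the screw started there, and leave the other things on the table where they lie.

Things in the scene. Friction and masses are not known exactly. Their poses are not given: they have to be found in the camera images.
- leg_foot: Foot block of a pool-table leg, upside down, dark wood 200 (x) x 150 (y) x 85 mm high, fixed to the table, with a 120 mm square steel nut plate (6 mm) on top. Origin: centre of the underside, on the screw's vertical axis
- boss_mouth (a point): centre of the mouth of the brass threaded boss on the nut plate (60 mm across, 30 mm high; this point 121 mm above the table). While the screw sits crossed, forward turning binds hard within a turn; turned backward the wheel stays level for 1 to 5 rad, then drops. About 0.5 rad behind the drop, backward turning stops hard
- wheel_centre (a point): centre of the top face of the grey handwheel, a solid disc 120 mm in diameter and 10 mm thick, on the screw's vertical axis; 165 mm above the table at the start. It stays on the axis and sinks with the screw, it does not turn
- knob_middle (a point): middle of the red upright spinner knob that stands on the wheel 45 mm from the axis: a cylinder 18 mm in diameter and 42 mm long, from 3 to 45 mm above the wheel's top face; this point is 24 mm above the face. The knob spins freely on its pin, so it can be pinched and led round the circle without turning the gripper
- crank_knob: the same red spinner knob; its origin is at its foot, on the wheel's top face. Its own yaw means nothing
- screw_turn (a joint): turning of wheel and screw, rad; grows when turned forward (clockwise seen from above), falls when turned backward. Its zero has no bearing on the thread: where the thread starts is not known beforehand. It takes 1 to 4 N at the knob and stays where it is left. A grip of 20 to 30 N leads the knob round; below 12 N it may creep out sideways
- screw_drop (a joint): how far the screw has sunk, m: 0 while crossed, 0.008 after the drop; then 8 mm more per forward turn (right-hand thread). Captive: it lifts at most 1.5 mm. It drops by its own weight (0.8 to 0.95 kg): a firm grip at constant height carries it, then 6 to 9 N of downward force come onto the gripper and it must be let down 8 mm or released to fall
- chalk: bystander: blue chalk cube, 24 mm, beside the leg; origin at the centre of its underside
- foot_pad: bystander: black rubber disc 64 mm across, 14 mm high; origin at the centre of its underside
- spanner: bystander: steel spanner about 190 mm long lying flat
- wax_tin: bystander: white can with a green band, 68 mm across, 60 mm high; origin at the centre of its underside

How it is judged:
By the outcome, as a careful person would: the job done as asked, in the order asked, and still so for the second after the job is handed in, while the arm keeps its last pose, push and grip.
It also fails if it takes over 58 s, if anything falls off the work surface, if the arm or the gripper's body presses on something with over 40 N, if the wrist force passes 120 N, or if a joint passes its speed limit or range.

## Robot

A 7-joint arm with a two-finger parallel gripper is mounted at the origin on the work surface. World frame = base frame: x ahead of the robot, y to its left, z up, the work surface at z = 0. Lengths are in m, angles in degrees, forces in N, time in s.
With the tool pointing down it reaches from about 0.425 to 0.875 m from the base axis. Payload 8.4 kg.
Tool frame: the origin (TCP) lies on the mounting face of the last link; the fingertips stand 182 mm ahead of it and the grasp point (between the pads) lies 164 mm ahead of it; z points along the fingers, y is the line along which they close (so a half turn about z gives the same grasp; the last joint's range is limited). The gripper opens to 87 mm and grips with 3 to 60 N. Pads are 19 mm wide; open, the fingers measure 117 mm over their backs; the gripper's body (75 mm by 190 mm) begins 51 mm behind the grasp point.
Start: joints at [62.212, 19.091, 2.286, 83.961, -0.768, 76.965, -3.352], TCP at [0.245, -0.602, 0.405] pointing down, gripper open.
Joint ranges: [-147.57, 147.57], [-21.85, 119.76], [-74.77, 79.35], [14.55, 137.4], [-85.83, 265.84], [4.83, 119.75], [-152.11, 152.11]. Speed limits (degrees/s): [127.2, 127.2, 159.86, 159.86, 180, 180, 180].

## Interface

Orientations are given as [roll, pitch, yaw] about the fixed x, y, z axes, in that order (R = Rz(yaw) Ry(pitch) Rx(roll)).
In Python, from workcell import * gives the robot as it stands.
- The arm moves only by the shell command python3 -m jog [OPENING], which reads ROWS from standard input. ROWS is a JSON list of rows, 1 to 20 of them, each an object with the fields xyz (a list: dx, dy, dz in a scale on which 1.0 is 1000 mm), rotvec (a list: a rotation vector rx, ry, rz in normalised numbers (1 is 180 degrees)); a field left out counts as zero; each row is the pose to reach, as a shift and turn from the pose commanded when the command began, along the tool's axes at that moment; what a row does not reach only later rows make up. A row lasts 1/8 s, in which the tool goes at most 0.0625 m and 10.7 degrees, less where a joint would pass 70% of its speed; a pose out of reach is approached as far as the arm can. OPENING is the finger opening in m, set as the command begins (- or left out keeps the last). The fingers move at their own pace and stop on an object; the grip force is fixed at half the most. Time passes only in rows, so rows that do not move let the fingers close. It prints the time, the measured TCP pose, the force, the opening and the grip force at its end. No shift or turn number may pass 1 either way. Input that does not fit is refused with a message, and nothing moves.
- read_state(): the state, without advancing time (a new reading comes with each control period).
- grab_frame(name): name is "side" or "top" or "wrist"; returns a dict with "pixels" (480x640x3 uint8, red, green, blue), "K" (3x3 intrinsics, pixels), "cam_to_world" (4x4, takes a point from camera to world coordinates). Camera axes: x right, y down, z forward; pixel columns grow to the right and rows downward; lengths in m; the calibration is good to about 2 mm. A picture is of the moment at which its call begins. There is no depth.
- close_job(): hands the job in; it is judged then, once.
The state is a dict: "clock": time; "q": joint angles; "dq": joint speeds; "tau": joint torques, N m; "position": TCP position; "eef_rot": TCP orientation; "contact_force": force on the tool from outside, world axes, zero at the start; "ft_torque": the same for the moment, N m; "finger_gap": finger opening in m; "finger_force": force on a finger pad.
Only numpy, scipy, OpenCV 4.12 (cv2) and the standard library are available. Lean on these libraries where they do the work, as an engineer would, in place of code of your own. Each camera call takes 0.05 s, during which the arm holds its last target. There are 200 camera calls.

## Working session

There is one attempt and no reset: what is moved stays moved. The work goes in short steps, Python scripts to look and compute and a shell command to move; the robot and the scene stay as the last step left them, time stands still between calls to the robot, and variables do not carry over. Pictures are saved under pics/ and viewed, at most 10 in all, crops included, and the job is handed in when it is done.

```bash
mkdir -p pics
python3 - <<'E'
from workcell import *
import cv2,numpy as np
s=read_state();print(s['clock'],s['position'],s['eef_rot'],s['finger_gap'])
for n in("top","side"):
    f=grab_frame(n);cv2.imwrite(f"pics/{n}0.png",f["pixels"][:,:,::-1]);print(n,f["K"].tolist(),np.round(f["cam_to_world"],4).tolist())
E
```

```text
0.0 [ 0.24451122 -0.6020605   0.4038497 ] [-1.79905832e+02  5.95276075e-03  2.21044844e+01] 0.08743332360510268
top [[472.18394172159975, 0.0, 319.9884491932675], [0.0, 472.18394172159975, 241.79861440741047], [0.0, 0.0, 1.0]] [[-0.0171, -0.9967, 0.0792, 0.5117], [-0.9999, 0.0172, 0.0004, 0.0571], [-0.0018, -0.0792, -0.9969, 0.9384], [0.0, 0.0, 0.0, 1.0]]
side [[540.0665556284029, 0.0, 321.6598961684022], [0.0, 540.0665556284029, 232.9761715227209], [0.0, 0.0, 1.0]] [[0.9974, -0.0562, 0.0455, 0.5364], [-0.0708, -0.6361, 0.7684, -0.6496], [-0.0142, -0.7696, -0.6384, 0.7301], [0.0, 0.0, 0.0, 1.0]]
```

View pics/top0.png

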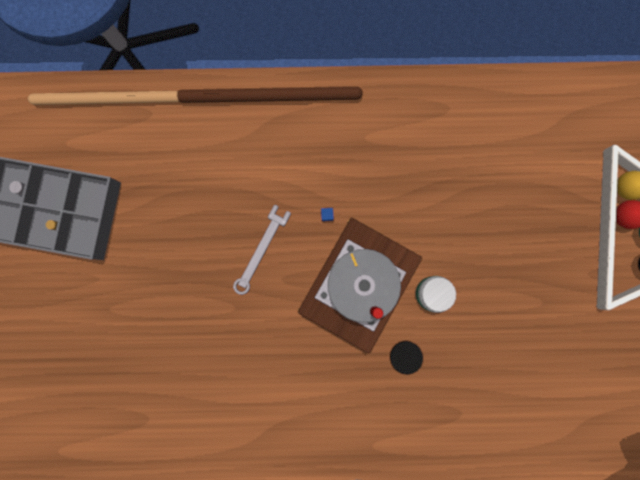

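View pics/side0.png

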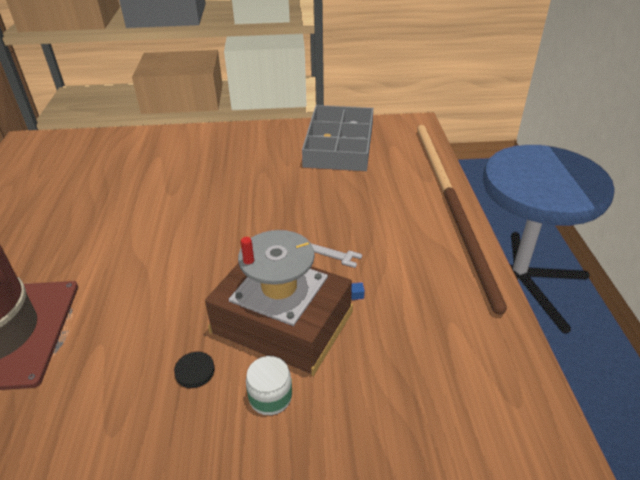

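The top view shows the grey wheel centred at about (364,286) with the red knob's top at (377,313). In the side view the wheel is at (277,253) and the knob runs from (246,240) to (249,262). The wax tin and foot pad stand close to the leg on the robot's −y/−x side.

```bash
cat > h.py <<'E'
from workcell import *
import cv2,numpy as np
from scipy.spatial.transform import Rotation as R
def ray(f,uv,z):
    T=np.array(f["cam_to_world"]);d=T[:3,:3]@np.linalg.solve(f["K"],[*uv,1.]);o=T[:3,3];return o+d*(z-o[2])/d[2]
def proj(f,p):
    T=np.array(f["cam_to_world"]);c=T[:3,:3].T@(np.asarray(p)-T[:3,3]);c=np.array(f["K"])@c;return c[:2]/c[2]
def red(f,box):
    x0,y0,x1,y1=box;p=f["pixels"][y0:y1,x0:x1].astype(int);m=(p[...,0]>110)&(p[...,1]<60)&(p[...,2]<60)
    v,u=np.nonzero(m);return (u.mean()+x0,v.mean()+y0,u.min()+x0,u.max()+x0,v.min()+y0,v.max()+y0,len(u)) if len(u) else None
def to_tool(v):
    s=read_state();return R.from_euler('xyz',s['eef_rot'],degrees=True).inv().apply(v)
E
python3 - <<'E'
from h import *
t=grab_frame("top");s=grab_frame("side")
print("centre",ray(t,(364,286),.165),ray(s,(277,253),.165))
r=red(t,(340,280,400,340));q=red(s,(220,220,270,280));print(r,q)
print("knob",ray(t,r[:2],.205),ray(s,q[:2],.189))
print("tin",ray(t,(437,294),.06),"pad",ray(t,(406,357),.014))
c=t["pixels"][250:340,320:410,::-1];d=s["pixels"][210:300,220:330,::-1]
cv2.imwrite("pics/c1.png",np.hstack([cv2.resize(c,(400,400),interpolation=2),cv2.resize(d,(400,400),interpolation=2)]))
E
```

```text
centre [ 0.49963658 -0.01306651  0.165     ] [ 0.50323421 -0.01238861  0.165     ]
(np.float64(377.3103448275862), np.float64(312.85057471264366), np.int64(373), np.int64(382), np.int64(308), np.int64(318), 87) (np.float64(246.91735537190084), np.float64(250.400826446281), np.int64(241), np.int64(253), np.int64(238), np.int64(263), 242)
knob [ 0.45876485 -0.0289115   0.205     ] [ 0.45918501 -0.02956545  0.189     ]
tin [ 0.48096434 -0.15718007  0.06      ] pad [ 0.35977221 -0.10430219  0.014     ]
```

View pics/c1.png

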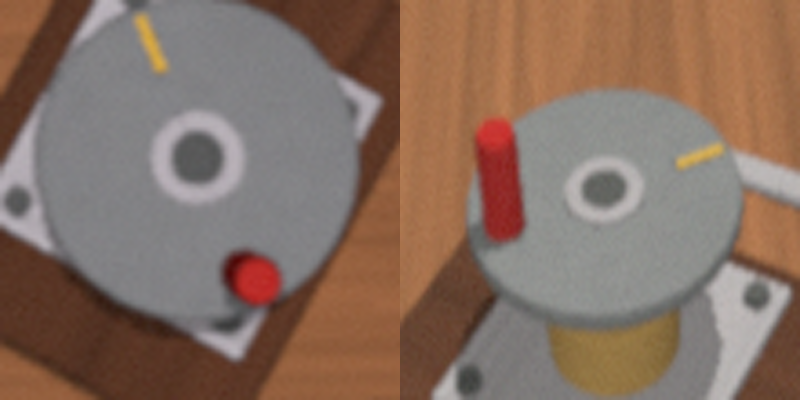

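The rows are not in the units I measure in: turns go in shares of 180 degrees. I convert before sending: 22.1 degrees / 180 = 0.1228.

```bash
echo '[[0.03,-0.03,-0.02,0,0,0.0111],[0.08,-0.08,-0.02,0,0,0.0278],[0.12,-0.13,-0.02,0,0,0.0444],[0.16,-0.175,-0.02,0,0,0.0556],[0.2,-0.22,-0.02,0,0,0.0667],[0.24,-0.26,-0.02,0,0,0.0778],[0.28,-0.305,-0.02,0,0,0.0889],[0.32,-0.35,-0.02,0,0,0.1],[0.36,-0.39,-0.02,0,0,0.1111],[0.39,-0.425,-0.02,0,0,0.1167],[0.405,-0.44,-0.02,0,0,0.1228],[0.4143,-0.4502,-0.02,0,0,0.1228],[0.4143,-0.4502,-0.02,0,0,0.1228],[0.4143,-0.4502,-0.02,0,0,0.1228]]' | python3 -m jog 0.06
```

```text
refused: ROWS must be a list of objects, one for each row. Nothing was moved.
```

Refused on format, not on reach. It needs a list of objects, one for each row.

```bash
echo '[{"xyz": [0.03,-0.03,-0.02],"rotvec": [0,0,0.0111]},{"xyz": [0.08,-0.08,-0.02],"rotvec": [0,0,0.0278]},{"xyz": [0.12,-0.13,-0.02],"rotvec": [0,0,0.0444]},{"xyz": [0.16,-0.175,-0.02],"rotvec": [0,0,0.0556]},{"xyz": [0.2,-0.22,-0.02],"rotvec": [0,0,0.0667]},{"xyz": [0.24,-0.26,-0.02],"rotvec": [0,0,0.0778]},{"xyz": [0.28,-0.305,-0.02],"rotvec": [0,0,0.0889]},{"xyz": [0.32,-0.35,-0.02],"rotvec": [0,0,0.1]},{"xyz": [0.36,-0.39,-0.02],"rotvec": [0,0,0.1111]},{"xyz": [0.39,-0.425,-0.02],"rotvec": [0,0,0.1167]},{"xyz": [0.405,-0.44,-0.02],"rotvec": [0,0,0.1228]},{"xyz": [0.4143,-0.4502,-0.02],"rotvec": [0,0,0.1228]},{"xyz": [0.4143,-0.4502,-0.02],"rotvec": [0,0,0.1228]},{"xyz": [0.4143,-0.4502,-0.02],"rotvec": [0,0,0.1228]}]' | python3 -m jog 0.06
python3 - <<'E'
from h import *
s=read_state();print(s['position'],s['eef_rot'],s['q'])
f=grab_frame("wrist");cv2.imwrite("pics/w1.png",f["pixels"][:,:,::-1])
r=red(f,(0,0,640,480));print(r, ray(f,r[:2],.205))
E
```

```text
clock: 1.95
position: [0.4588, -0.0303, 0.4247]
eef_rot: [180.0, 0.0, -0.1]
contact_force: [-0.9, 0.0, -0.8]
finger_gap: 0.0595
finger_force: 0.0
[ 0.45880605 -0.03032573  0.42465653] [ 1.79985724e+02  2.01057360e-02 -6.94274105e-02] [ 29.15876527  -2.59996806 -29.58135552 106.04673357  -1.30656512
  76.23839052 -90.15537713]
(np.float64(317.95837462834487), np.float64(257.3240832507433), np.int64(304), np.int64(332), np.int64(235), np.int64(279), 1009) [ 0.46461412 -0.02813292  0.205     ]
```

View pics/w1.png

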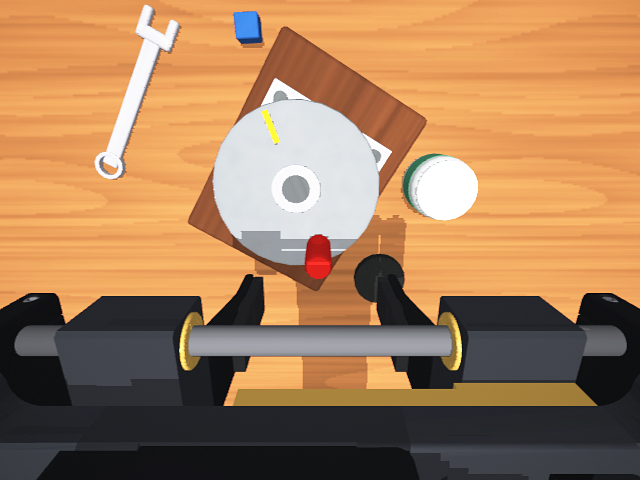

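The wrist view shows the knob between the open fingers: its top face is at about (318,270) and the wheel hub at (296,188).

Run:
```python
from h import *
f=grab_frame("wrist")
print(ray(f,(318,269),.210),ray(f,(318,257),.189),ray(f,(296,188.5),.165))
```

```text
[ 0.45878454 -0.02820288  0.21      ] [ 0.45860893 -0.02807967  0.189     ] [ 0.50141903 -0.01244984  0.165     ]
```

```bash
echo '[{"xyz": [0,-0.0018,0.01]},{"xyz": [0,-0.0018,0.025]},{"xyz": [0,-0.0018,0.04]},{"xyz": [0,-0.0018,0.055]},{"xyz": [0,-0.0018,0.065]},{"xyz": [0,-0.0018,0.071]},{"xyz": [0,-0.0018,0.071]}]' | python3 -m jog
echo '[{},{},{},{},{},{}]' | python3 -m jog 0.0
python3 - <<'E'
from h import *
s=read_state();print(s['position'],s['contact_force'])
c=np.array([.5014,-.0124]);p=s['position'][:2];a0=np.arctan2(*(p-c)[::-1]);print(np.degrees(a0),np.hypot(*(p-c)))
for d in range(0,361,15):
    a=a0+np.radians(d);q=.045*np.array([np.cos(a)-np.cos(a0),np.sin(a)-np.sin(a0)]);print(d,np.round(q*[1,-1],4))
E
```

```text
clock: 2.92
position: [0.459, -0.0274, 0.3535]
eef_rot: [-180.0, 0.0, 0.0]
contact_force: [-0.1, -0.4, -0.1]
finger_gap: 0.0599
finger_force: 0.0
clock: 3.68
position: [0.459, -0.0275, 0.3538]
eef_rot: [180.0, 0.0, -0.0]
contact_force: [-2.0, -0.8, 2.5]
finger_gap: 0.0172
finger_force: 30.0
[ 0.45895279 -0.02753917  0.35383075] [-2.01744438 -0.83503814  2.53058386]
-160.3707792994486 0.04506617287961836
0 [ 0. -0.]
15 [0.0054 0.0105]
30 [0.0132 0.0192]
45 [0.0231 0.0255]
60 [0.0343 0.0291]
75 [0.046  0.0297]
90 [0.0575 0.0273]
105 [0.068  0.0219]
120 [0.0767 0.014 ]
135 [0.083  0.0042]
150 [ 0.0866 -0.007 ]
165 [ 0.0872 -0.0187]
180 [ 0.0848 -0.0302]
195 [ 0.0794 -0.0407]
210 [ 0.0715 -0.0494]
225 [ 0.0617 -0.0558]
240 [ 0.0505 -0.0594]
255 [ 0.0388 -0.06  ]
270 [ 0.0273 -0.0575]
285 [ 0.0168 -0.0521]
300 [ 0.0081 -0.0443]
315 [ 0.0017 -0.0344]
330 [-0.0019 -0.0232]
345 [-0.0025 -0.0115]
360 [-0. -0.]
```

```bash
echo '[{"xyz": [0.0025,0.0054,0]},{"xyz": [0.0054,0.0105,0]},{"xyz": [0.009,0.0151,0]},{"xyz": [0.0132,0.0192,0]},{"xyz": [0.018,0.0227,0]},{"xyz": [0.0231,0.0255,0]},{"xyz": [0.0231,0.0255,0]}]' | python3 -m jog
echo '[{"xyz": [0.0055,0.002,0]},{"xyz": [0.0112,0.0036,0]},{"xyz": [0.0112,0.0036,0]}]' | python3 -m jog
```

```text
clock: 4.55
position: [0.4823, -0.0534, 0.3538]
eef_rot: [180.0, 0.0, -0.0]
contact_force: [-1.5, -1.7, 2.8]
finger_gap: 0.0174
finger_force: 30.0
clock: 4.92
position: [0.4936, -0.0569, 0.3538]
eef_rot: [180.0, -0.0, -0.0]
contact_force: [-1.7, -2.9, 1.8]
finger_gap: 0.0172
finger_force: 30.0
```

Now at 60°. I'll continue in 15° steps and watch the vertical force.

```bash
echo '[{"xyz": [0.0058,0.0005,0]},{"xyz": [0.0117,0.0006,0]},{"xyz": [0.0117,0.0006,0]}]' | python3 -m jog
```

```text
clock: 5.3
position: [0.5055, -0.0574, 0.3539]
eef_rot: [180.0, -0.1, -0.0]
contact_force: [1.9, -2.8, 0.6]
finger_gap: 0.0171
finger_force: 30.0
```

```bash
echo '[{"xyz": [0.0058,-0.001,0]},{"xyz": [0.0115,-0.0024,0]},{"xyz": [0.0115,-0.0024,0]}]' | python3 -m jog
```

```text
clock: 5.68
position: [0.5168, -0.0547, 0.3528]
eef_rot: [-180.0, 0.0, 0.0]
contact_force: [1.4, -3.8, -9.0]
finger_gap: 0.0174
finger_force: 30.0
```

The vertical force jumped to −9 N, so the screw has dropped in and the grip is carrying its weight. I'll let it down 8 mm.

```bash
echo '[{"xyz": [0,0,0.002]},{"xyz": [0,0,0.004]},{"xyz": [0,0,0.006]},{"xyz": [0,0,0.007]},{"xyz": [0,0,0.008]},{"xyz": [0,0,0.008]},{"xyz": [0,0,0.008]}]' | python3 -m jog
python3 - <<'E'
from h import *
s=read_state();print(s['position'],s['contact_force'])
f=grab_frame("side");r=red(f,(220,200,420,330));print(r)
x=f["pixels"][170:320,200:400,::-1];cv2.imwrite("pics/s2.png",cv2.resize(x,(800,600),interpolation=2))
E
```

```text
clock: 6.55
position: [0.5166, -0.0547, 0.3461]
eef_rot: [180.0, -0.0, -0.0]
contact_force: [-0.2, -3.1, -3.3]
finger_gap: 0.0173
finger_force: 30.0
[ 0.51659046 -0.05473998  0.34613725] [-0.18520074 -3.06527197 -3.25689332]
None
```

View pics/s2.png

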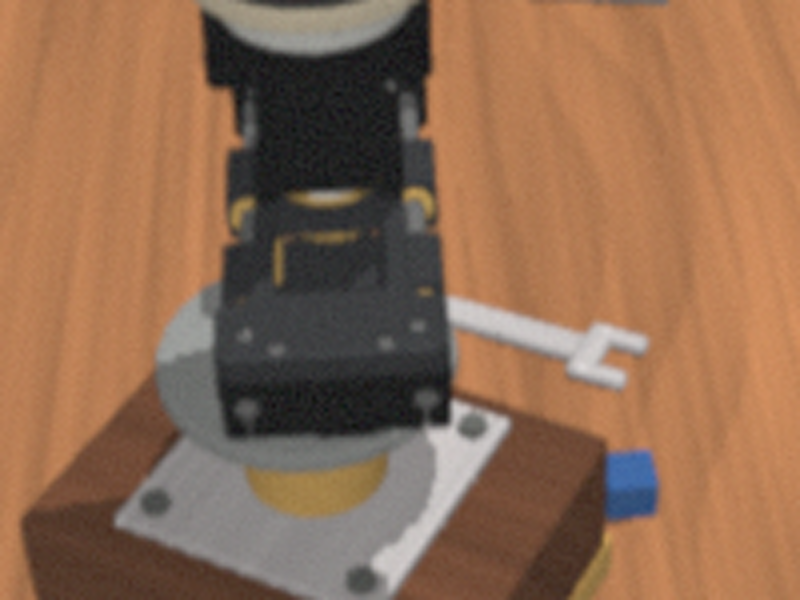

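The measured height fell 7.7 mm, which agrees with the 8 mm drop, and the side view shows the wheel level on its boss. Now the forward turn, sinking 8 mm per turn, with a check after 45°.

```bash
echo '[{"xyz": [0,0,0.0003]},{"xyz": [-0.0057,0.0014,0.0005]},{"xyz": [-0.0115,0.0024,0.0008]},{"xyz": [-0.0174,0.0024,0.001]},{"xyz": [-0.0232,0.0018,0.0012]},{"xyz": [-0.029,0.0003,0.0013]},{"xyz": [-0.0344,-0.0018,0.0015]},{"xyz": [-0.0344,-0.0018,0.0015]}]' | python3 -m jog
```

```text
clock: 7.6
position: [0.4819, -0.0531, 0.3451]
eef_rot: [180.0, -0.1, -0.0]
contact_force: [-2.3, -4.3, 7.1]
finger_gap: 0.0173
finger_force: 30.0
```

```bash
echo '[{"xyz": [-0.0051,-0.0028,0]},{"xyz": [-0.0099,-0.0063,0.0002]},{"xyz": [-0.0141,-0.0104,0.0003]},{"xyz": [-0.0177,-0.015,0.0004]},{"xyz": [-0.0206,-0.0201,0.0006]},{"xyz": [-0.0231,-0.0255,0.0007]},{"xyz": [-0.0231,-0.0255,0.0007]}]' | python3 -m jog
```

```text
clock: 8.48
position: [0.4589, -0.0268, 0.344]
eef_rot: [-180.0, 0.0, 0.0]
contact_force: [-3.3, -0.5, 7.1]
finger_gap: 0.017
finger_force: 30.0
```

```bash
echo '[{"xyz": [-0.0016,-0.0057,0.0001]},{"xyz": [-0.0025,-0.0115,0.0002]},{"xyz": [-0.0019,-0.0232,0.0005]},{"xyz": [0.0017,-0.0344,0.0009]},{"xyz": [0.0081,-0.0443,0.0012]},{"xyz": [0.0168,-0.0521,0.0016]},{"xyz": [0.022,-0.055,0.0017]},{"xyz": [0.0273,-0.0575,0.0019]},{"xyz": [0.0273,-0.0575,0.0019]}]' | python3 -m jog
```

```text
clock: 9.6
position: [0.4869, 0.03, 0.3419]
eef_rot: [-180.0, -0.1, 0.0]
contact_force: [1.5, -3.8, 1.9]
finger_gap: 0.017
finger_force: 30.0
```

```bash
echo '[{"xyz": [0.0057,-0.0016,0.0001]},{"xyz": [0.0115,-0.0025,0.0003]},{"xyz": [0.0232,-0.0019,0.0007]},{"xyz": [0.0344,0.0017,0.001]},{"xyz": [0.0442,0.0081,0.0013]},{"xyz": [0.0521,0.0168,0.0016]},{"xyz": [0.055,0.022,0.0018]},{"xyz": [0.0575,0.0273,0.002]},{"xyz": [0.0575,0.0273,0.002]}]' | python3 -m jog
```

```text
clock: 10.72
position: [0.5436, 0.0037, 0.3399]
eef_rot: [-179.9, 0.1, 0.0]
contact_force: [-4.7, 0.2, 5.6]
finger_gap: 0.0172
finger_force: 30.0
```

```bash
echo '[{"xyz": [0.0016,0.0057,0.0001]},{"xyz": [0.0024,0.0115,0.0003]},{"xyz": [0.0018,0.0232,0.0006]},{"xyz": [-0.0018,0.0344,0.0009]},{"xyz": [-0.0081,0.0442,0.0012]},{"xyz": [-0.0168,0.0521,0.0015]},{"xyz": [-0.022,0.055,0.0017]},{"xyz": [-0.0273,0.0575,0.0019]},{"xyz": [-0.0312,0.0585,0.002]},{"xyz": [-0.0312,0.0585,0.002]},{"xyz": [-0.0312,0.0585,0.002]}]' | python3 -m jog
python3 - <<'E'
from h import *
f=grab_frame("top");x=f["pixels"][200:380,220:460,::-1];a=cv2.resize(x,(800,600),interpolation=2);cv2.imwrite("pics/t3.png",a)
f=grab_frame("wrist");cv2.imwrite("pics/w3.png",f["pixels"][:,:,::-1])
s=read_state();c=np.array([.5014,-.0124]);d=s['position'][:2]-c;print(np.degrees(np.arctan2(d[1],d[0])),np.hypot(*d))
E
```

```text
clock: 12.1
position: [0.5127, -0.0559, 0.338]
eef_rot: [180.0, -0.0, -0.0]
contact_force: [1.2, -4.8, 6.1]
finger_gap: 0.0171
finger_force: 30.0
-75.3931293348213 0.045008376076240086
```

View pics/w3.png

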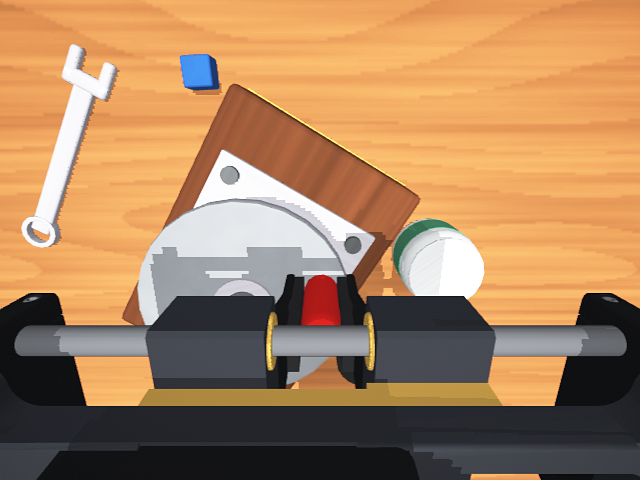

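The fingers still hold the red knob at about (320,300), and the tin, chalk and spanner have not been moved. The wheel has sunk about 15.8 mm in all, against 16 expected. I'm handing it in.

```bash
python3 -c "from workcell import *; print(close_job())"
```

```text
the job is handed in; nothing more can be done
None
```

I turned the screw backward about 90° until it dropped into the thread, then forward one full turn (about 365°, sinking 15.8 mm in all), and handed the job in at about 12 s with the gripper still holding the red knob and nothing else touched.

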